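Load the log slices into the drying press

ROBOT

A 6-joint arm with a two-finger parallel gripper is mounted at the origin on the work surface. World frame = base frame: x ahead of the robot, y to its left, z up, the work surface at z = 0. Lengths are in m, angles in rad, forces in N, time in s.
With the tool pointing down it reaches from about 0.25 to 0.775 m from the base axis. Payload 4 kg.
Tool frame: the origin (TCP) lies at the very end of the fingers, on their centre line; the grasp point (between the pads) lies 19 mm behind it; z points along the fingers, y is the direction in which the jaws open and shut (so a half turn about z gives the same grasp; the last joint's range is limited). The gripper opens to 94 mm and grips with 3 to 60 N. Pads are 16 mm wide; open, the fingers measure 119 mm over their backs; the gripper's body (75 mm by 177 mm) begins 78 mm behind the grasp point.
Start: joints at [1.061, 0.087, 1.371, -0, 1.684, -0.103], TCP at [0.218, 0.505, 0.206] pointing down, gripper open.
Joint ranges: [-3.1, 3.1], [-0.76, 2.03], [0.27, 2.55], [-1.08, 4.22], [0.17, 2.65], [-2.57, 2.57]. Speed limits (rad/s): [2.79, 2.79, 3.14, 3.14, 3.14, 3.14].

INTERFACE

Orientations are given as [roll, pitch, yaw] about the fixed x, y, z axes, in that order (R = Rz(yaw) Ry(pitch) Rx(roll)).
In Python, from bench import robot, cams, models gives the robot as it stands.
- The arm moves only by the tool step_arm, never from a script. Its argument "series" is a list of rows, each a list of 5 numbers: the gripper command: -1 is shut, 1 is fully open, values between are in proportion, then the shift along the tool's x, y, z in mm, then the turn about the tool's z in degrees. A call has 1 to 20 rows; each row is the pose to reach, as a shift and turn from the pose commanded when the call began, along the tool's axes at that moment; what a row does not reach only later rows make up. A row lasts 1/8 s, in which the tool goes at most 62.5 mm and 10.7 degrees, less where a joint would pass 70% of its speed; a pose out of reach is approached as far as the arm can. A call with a gripper value outside its range is refused whole. The fingers move at their own pace and stop on an object; the grip force is fixed at half the most. Time passes only in rows, so rows that repeat a pose let the fingers close. It gives the time, the measured TCP pose, the force and the opening at its end, in the units of the state.
- robot.get_obs(): the state, without advancing time (a new reading comes with each control period).
- cams.snapshot(name): name is "scene" or "top"; returns a dict with "pixels" (384x512x3 uint8, red, green, blue), "fov_y" (degrees; the focal length in pixels is half the picture's height over the tangent of half this angle, whatever the lens; pixels are square), "cx", "cy" (the principal point, pixels), "R" (3x3) and "t" (3): a world point X has camera coordinates R X + t. Camera axes: x right, y down, z forward; pixel columns grow to the right and rows downward; lengths in m; the calibration is good to about 2 mm. A picture is of the moment at which its call begins. There is no depth.
- robot.close_job(): hands the job in, once; it reports no verdict.
Trained networks look in a picture, given as the dict that the camera call returned (one of the last four; its "shot" number tells which), for a name from the list of things; names that differ only in an ending like _2 or _b are one class to them, and where a whole thing is asked for, a point or a joint stands for the part that bears it (a point fixed in the world has none). Each returns a list of dicts, best first, with "p" (0 to 1); they miss things now and then, are a little off and sometimes report something else, mostly with a low value. They report only what shows in the picture. A call takes as long as a camera call. They do not tell look-alikes from the thing itself.
- models.find_in(picture, label): "position" ([x, y, z] in m, in world coordinates, good to about 4 mm: the middle of the surface that is visible of it).
- models.pinpoint(picture, label): "position" ([x, y, z] in m, in world coordinates, good to about 4 mm: a listed point, or the origin of a listed thing).
The state is a dict: "time": time; "joint_positions": joint angles; "qvel": joint speeds; "joint_torque": joint torques, N m; "tool_pos": TCP position; "ee_rot": TCP orientation; "wrist_force": force on the tool from outside, world axes, zero at the start; "wrist_torque": the same for the moment, N m; "width": finger opening in m.
Only numpy, scipy, OpenCV 4.12 (cv2) and the standard library are available. Lean on these libraries where they do the work, as an engineer would, in place of code of your own. Each camera call takes 0.05 s, during which the arm holds its last target. There are 200 camera calls.

TASK

Swing the drying press's lid up past its balance point so that it stays open by itself, lay all the log slices from the table flat on the aluminium board, side by side and wholly on it, and push the board along the bed, square and centred under the lid, until its leading edge meets the line scribed across the bed. Then shut the lid down on the slices, and leave everything else on the table where it is.

Things in the scene. Friction and masses are not known exactly. Their poses are not given: they have to be found in the camera images.
- press: fixed drying press. Plywood bed 15 thick; origin at table level below the middle of the lid; x to the hinge side (away from the robot), y along the bed. Bed: x -90..100, y -310..140. Lid: x -70..85, y -70..70. The bed at y below -70 (robot's right) is the loading end. Along the hinge side a low fence, x 66..76, 20 above the bed, full length; no end stop. Hinge posts 61 high at x 86, y -100 and 100
- press_line (a point): middle of the dark line, 3 wide, scribed straight across the bed along press x (full width), on the bed's top (z 15), at press x 0, y +75; same axes as the press
- lid (a joint): lid angle: 0 when level on slices on the board (underside 30 above the bed's top), -0.03 when empty; grows as it opens; balance point about 1.57, stop at 1.85, where it stays by its weight; below balance it falls shut. No spring, light damping. Clear panel 10 thick in a wooden frame, 0.4 kg; about 2.5 N at the bar lifts it
- lid_hinge (a point): middle of the hinge axis, at press x +85, y 0, 50 above the table; the axis runs along press y; the point turns with the lid
- lid_bar (a point): centre of the lid's handle: round steel bar, diameter 12, 132 long, parallel to the hinge, 195 from its axis, 40 in front of the lid's front edge (34 free gap), carried by two 10 mm rods 60 either side of this point; 50 above the table when shut, on top of the lid when it stands open; can be pinched from above across the bar
- board: loose aluminium drying board, 120 (x) by 150 (y) by 12 thick, about 0.55 kg, too wide to grip; origin at the centre of its underside, z up; starts on the loading end of the bed, roughly parallel to the press axes; its +y edge leads into the press
- board_edge_near (a point): end of the board's leading (+y) lower edge that is nearer the robot (board x -60, y +75, underside)
- board_edge_far (a point): the other end of the leading lower edge (board x +60, y +75, underside)
- slice1: a log slice: flat round wooden disc with dark bark rim, diameter 40, thickness 18, about 30 g; origin at its centre (9 above its underside), z along its axis; either face may be up. Starts flat on the table to the right of the press. May be absent
- slice2: a log slice: flat round wooden disc with dark bark rim, diameter 40, thickness 18, about 30 g; origin at its centre (9 above its underside), z along its axis; either face may be up. Starts flat on the table to the right of the press. May be absent
- slice3: a log slice: flat round wooden disc with dark bark rim, diameter 40, thickness 18, about 30 g; origin at its centre (9 above its underside), z along its axis; either face may be up. Starts flat on the table to the right of the press. May be absent
- slice4: a log slice: flat round wooden disc with dark bark rim, diameter 40, thickness 18, about 30 g; origin at its centre (9 above its underside), z along its axis; either face may be up. Starts flat on the table to the right of the press. May be absent
- wreath: bystander: woven willow wreath lying flat, outer diameter about 180, 25 high; origin at the centre of its underside
- ribbon_spool: bystander: small white spool standing upright among the slices, diameter 32, 30 high; origin at the centre of its underside
- cutters: bystander: wire cutters with red handles, 165 long, 13 high, beyond the press; origin at the pivot; handles to -x
- glue: bystander: bottle, diameter 50, 130 high, beyond the press; origin at the centre of its underside
- wire_spool: bystander: copper spool standing upright, diameter 60, 45 high; origin at the centre of its underside
- ruler: bystander: steel rule 30 by 200 by 3 lying along y near the robot; origin at the centre of its underside
- brush_jar: bystander: open glass jar, diameter 72, 90 high; origin at the centre of its underside
Not all that is in view belongs to the job. Leave any orange or turquoise look-alike of the slice2 alone.

How it is judged:
On the way, in this order (a step that is already met when the one before it is completed fails the run):
1. the lid stands open by itself, untouched (value of joint lid above 1.62 rad and contact force between the fingers and lid below 0.3 N), for 0.4 s.
2. with the lid open, all slices lie flat on the board and its leading edge is on the line (value of joint lid above 1.62 rad and y of board_edge_near in the frame of press_line between -0.005 and 0.005 m and y of board_edge_far in the frame of press_line between -0.005 and 0.005 m and x of board in the frame of press between -0.02 and 0.02 m and x of slice1 in the frame of board between -0.043 and 0.043 m and y of slice1 in the frame of board between -0.058 and 0.058 m and z of slice1 in the frame of board between 0.017 and 0.026 m and angle between the z axis of each of slice1, slice2, slice3, slice4 and the z axis of board, either way round below 0.15 rad and x of slice2 in the frame of board between -0.043 and 0.043 m and y of slice2 in the frame of board between -0.058 and 0.058 m and z of slice2 in the frame of board between 0.017 and 0.026 m and x of slice3 in the frame of board between -0.043 and 0.043 m and y of slice3 in the frame of board between -0.058 and 0.058 m and z of slice3 in the frame of board between 0.017 and 0.026 m and x of slice4 in the frame of board between -0.043 and 0.043 m and y of slice4 in the frame of board between -0.058 and 0.058 m and z of slice4 in the frame of board between 0.017 and 0.026 m), for 0.2 s.
At the end, for the whole second after the job is handed in: Lid shut (below 0.05 rad); both ends of the board's leading edge within 5 mm of the line's middle, board within 20 mm of the press centreline across the bed; every slice flat on the board, none stacked, centre within 43 mm (x) and 58 mm (y) of the board's; all at rest (value of joint lid below 0.05 rad and y of board_edge_near in the frame of press_line between -0.005 and 0.005 m and y of board_edge_far in the frame of press_line between -0.005 and 0.005 m and x of board in the frame of press between -0.02 and 0.02 m and x of slice1 in the frame of board between -0.043 and 0.043 m and y of slice1 in the frame of board between -0.058 and 0.058 m and z of slice1 in the frame of board between 0.017 and 0.026 m and angle between the z axis of each of slice1, slice2, slice3, slice4 and the z axis of board, either way round below 0.15 rad and x of slice2 in the frame of board between -0.043 and 0.043 m and y of slice2 in the frame of board between -0.058 and 0.058 m and z of slice2 in the frame of board between 0.017 and 0.026 m and x of slice3 in the frame of board between -0.043 and 0.043 m and y of slice3 in the frame of board between -0.058 and 0.058 m and z of slice3 in the frame of board between 0.017 and 0.026 m and x of slice4 in the frame of board between -0.043 and 0.043 m and y of slice4 in the frame of board between -0.058 and 0.058 m and z of slice4 in the frame of board between 0.017 and 0.026 m and linear speed of each of slice1, slice2, slice3, slice4, board below 0.02 m/s and angle between board's own z axis and vertical below 0.05 rad); the robot touches nothing.
It fails at once if a bystander was moved by more than 5 cm (distance of any of wreath, ribbon_spool, cutters, glue, wire_spool, ruler, brush_jar from where it was at the start of the episode above 0.05 m).
Of slice1, slice2, slice3, slice4 only 2 to 4 are there at a start; the rules pass over those that are not, and their reading is None.
At some moment in a run one of slice1, slice2, slice3, slice4, board may be knocked a few centimetres aside while the robot is not near it.
Once in a run the grip may slacken for a moment while it holds something.
It also fails if it takes over 210 s, if anything falls off the work surface, if the arm or the gripper's body presses on something with over 40 N, if the wrist force passes 120 N, or if a joint passes its speed limit or range.

## Working session

There is one attempt and no reset: what is moved stays moved. The work goes in short steps, Python scripts to look and compute and a tool call to move; the robot and the scene stay as the last step left them, time stands still between calls to the robot, and variables do not carry over. Pictures are saved under pics/ and viewed, about 12 in all and at most 16, crops included, and the job is handed in when it is done.

Besides the shell and the picture viewer there is one more tool, called after "Call:" as a command line: name --pt "numbers of a row" for each row, then --argument value for the rest. step_arm: Moves the arm, as the interface text tells. Its arguments: {"type":"object","properties":{"series":{"type":"array","items":{"type":"array","items":{"type":"number"}}}},"required":["series"]}

```bash
mkdir -p pics; ls; cat > h.py <<'E'
import numpy as np, cv2
from bench import robot, cams, models
def save(s,n,crop=None,k=1):
    im=s["pixels"][:,:,::-1]
    if crop: r0,r1,c0,c1=crop; im=im[r0:r1,c0:c1]
    cv2.imwrite("pics/"+n+".png",cv2.resize(im,None,fx=k,fy=k,interpolation=cv2.INTER_CUBIC))
def f(s): return s["pixels"].shape[0]/2/np.tan(np.radians(s["fov_y"])/2)
def proj(s,X):
    c=s["R"]@np.array(X)+s["t"]; return f(s)*c[:2]/c[2]+[s["cx"],s["cy"]]
def ray(s,u,v,z):
    d=s["R"].T@np.array([(u-s["cx"])/f(s),(v-s["cy"])/f(s),1]); o=-s["R"].T@np.array(s["t"])
    return o+d*(z-o[2])/d[2]
def show(s,names,fn=models.pinpoint,pmin=.3):
    for n in names:
        print(n,[(np.round(d["position"],3).tolist(),round(d["p"],2)) for d in fn(s,n) if d["p"]>pmin][:6])
E
python3 - <<'E'
from h import *
o=robot.get_obs();print({k:np.round(v,3).tolist() for k,v in o.items()})
for c in("scene","top"):
    s=cams.snapshot(c);save(s,c+"0",k=1.5);print(c,-s["R"].T@s["t"])
    show(s,["press","press_line","lid_hinge","lid_bar","board","board_edge_near","board_edge_far","slice1","wreath","ribbon_spool","cutters","glue","wire_spool","ruler","brush_jar"])
E
```

```text
pics
{'time': 0.0, 'joint_positions': [1.061, 0.088, 1.372, 0.0, 1.684, -0.103], 'qvel': [0.0, 0.001, -0.001, -0.001, 0.001, -0.001], 'joint_torque': [-0.0, -34.02, -30.242, 0.072, 0.033, -0.0], 'tool_pos': [0.217, 0.505, 0.204], 'ee_rot': [-3.139, -0.0, 2.735], 'wrist_force': [-0.394, -0.035, -0.231], 'wrist_torque': [-0.002, 0.029, -0.017], 'width': 0.094}
scene [ 1.20627215 -0.50916846  0.7443897 ]
press [([0.559, 0.119, 0.006], 0.73)]
press_line [([0.554, 0.19, 0.011], 0.81), ([0.554, -0.388, 0.011], 0.39)]
lid_hinge [([0.643, 0.122, 0.048], 0.65)]
lid_bar [([0.451, 0.108, 0.046], 0.96)]
board [([0.536, -0.077, 0.016], 0.81), ([0.736, -0.039, 0.0], 0.37)]
board_edge_near [([0.482, -0.003, 0.015], 0.58)]
board_edge_far [([0.602, -0.001, 0.017], 0.79)]
slice1 [([0.547, -0.483, 0.013], 0.69), ([0.556, -0.387, 0.014], 0.58), ([0.45, -0.388, 0.009], 0.57), ([0.467, -0.274, 0.006], 0.54), ([0.566, -0.282, 0.01], 0.53), ([0.724, -0.164, 0.006], 0.44)]
wreath [([0.57, 0.459, 0.004], 0.82)]
ribbon_spool [([0.38, 0.178, 0.001], 0.33)]
cutters [([0.738, -0.039, 0.004], 0.59)]
glue [([0.733,
[... 430 characters left out ...]
46], 0.81)]
board [([0.546, -0.077, 0.014], 0.89), ([0.449, -0.394, 0.011], 0.61)]
board_edge_near []
board_edge_far [([0.606, 0.004, 0.015], 0.65)]
slice1 [([0.729, -0.164, 0.008], 0.71), ([0.564, -0.384, 0.009], 0.68), ([0.568, -0.286, 0.004], 0.61), ([0.446, -0.397, 0.012], 0.59), ([0.544, -0.479, 0.007], 0.53), ([0.47, -0.27, 0.012], 0.51)]
wreath []
ribbon_spool [([0.7, -0.258, -0.002], 0.61), ([0.518, -0.343, 0.004], 0.39)]
cutters [([0.739, -0.037, -0.003], 0.79), ([0.545, -0.078, 0.013], 0.5)]
glue [([0.733, 0.263, -0.0], 0.73)]
wire_spool [([0.702, -0.258, -0.001], 0.67), ([0.603, 0.002, 0.018], 0.63)]
ruler [([0.381, 0.18, -0.003], 0.57)]
brush_jar [([0.687, -0.424, -0.002], 0.84)]
```

View pics/scene0.png

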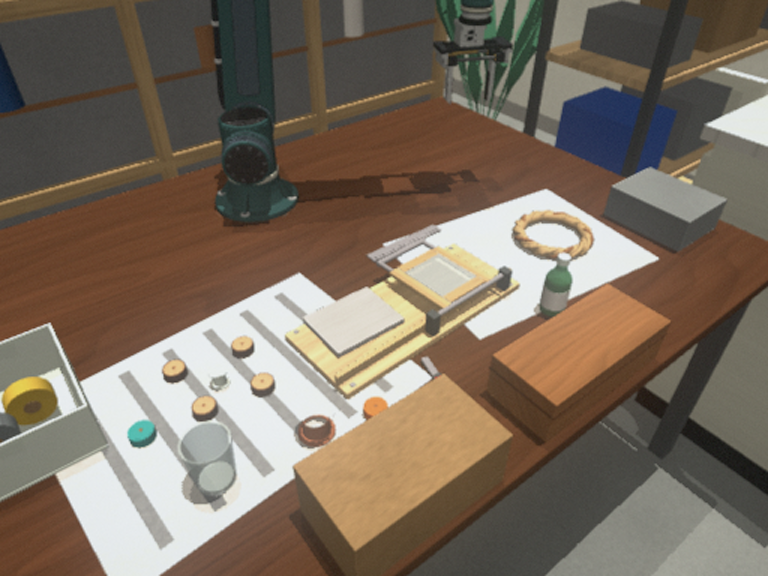

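View pics/top0.png

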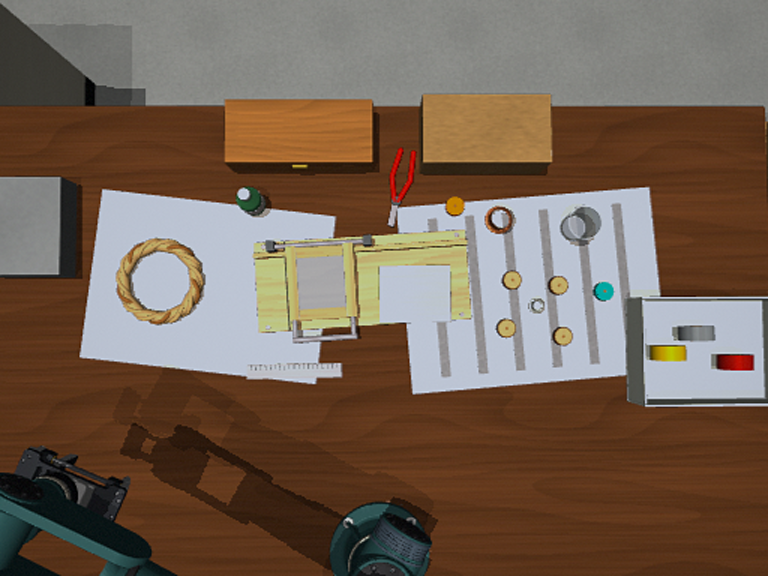

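The pictures show four natural slices around the white ribbon spool, at top-image pixels (512,280), (559,285), (506,328) and (562,336). The orange and turquoise look-alikes are at (455,206) and (603,291). The board is on the loading end at (415,292). The press is turned about 3°, so I'll refine its pose from the bed's edges.

```bash
cat > fit.py <<'E'
from h import *
from scipy.optimize import least_squares
def bedmask(s):
    hsv=cv2.cvtColor(s["pixels"],cv2.COLOR_RGB2HSV)
    return cv2.inRange(hsv,(18,60,120),(35,255,255))
E
python3 - <<'E'
from fit import *
s=cams.snapshot("top"); m=bedmask(s); save(s,"t1")
m[:, :168]=0; m[:140]=0; m[230:]=0; m[:,316:]=0
def near(cols): # bottom edge of bed top (press x=-90)
    return [(c,np.nonzero(m[:,c])[0].max()+.5) for c in cols if m[:,c].any()]
pn=near(list(range(174,192))+list(range(242,252))+list(range(300,310)))
pr=[(np.nonzero(m[r])[0].max()+.5,r) for r in range(168,210)]
pl=[(np.nonzero(m[r])[0].min()-.5,r) for r in range(172,216)]
W=lambda P:np.array([ray(s,c,r,.015)[:2] for c,r in P])
n,r_,l=W(pn),W(pr),W(pl)
def inv(p,Q): c,q=np.cos(p[2]),np.sin(p[2]); d=Q-p[:2]; return d@np.array([[c,-q],[q,c]])
res=lambda p:1e3*np.r_[inv(p,n)[:,0]+.09,inv(p,r_)[:,1]+.31,inv(p,l)[:,1]-.14]
o=least_squares(res,[.559,.118,.06],loss="soft_l1",f_scale=2)
p=o.x;print(p,np.degrees(p[2]),[np.round(np.percentile(abs(a),[50,90]),1) for a in np.split(res(p),[len(n),len(n)+len(r_)])])
B=lambda x,y:np.round(p[:2]+np.array([[np.cos(p[2]),-np.sin(p[2])],[np.sin(p[2]),np.cos(p[2])]])@[x,y],4)
for a,b in [((.085,0),"hinge"),((-.11,0),"bar"),((0,.075),"line")]:print(b,B(*a))
# board in press frame: white pixels
h=cv2.cvtColor(s["pixels"],cv2.COLOR_RGB2HSV); print(h[195,275],s["pixels"][195,275])
E
```

```text
[0.56083345 0.11636865 0.06064715] 3.474825663386503 [array([1.1, 5.7]), array([0.9, 2.1]), array([0.7, 2.2])]
hinge [0.6457 0.1215]
bar [0.451  0.1097]
line [0.5563 0.1912]
[110  28 212] [189 197 212]
```

Call:
step_arm --pt "-0.36 -371 -271 54 63.2" --pt "-0.36 -371 -271 54 63.2" --pt "-0.36 -371 -271 54 63.2" --pt "-0.36 -371 -271 54 63.2" --pt "-0.36 -371 -271 54 63.2" --pt "-0.36 -371 -271 54 63.2" --pt "-0.36 -371 -271 54 63.2" --pt "-0.36 -371 -271 54 63.2" --pt "-0.36 -371 -271 54 63.2" --pt "-0.36 -371 -271 54 63.2" --pt "-0.36 -371 -271 54 63.2" --pt "-0.36 -371 -271 54 63.2"

```text
time: 3.15
tool_pos: [0.4509, 0.1104, 0.1518]
ee_rot: [3.141, -0.0, 1.634]
wrist_force: [0.3, -0.0, 0.2]
width: 0.0301
```

Call:
step_arm --pt "-0.36 0 0 60 0" --pt "-0.36 0 0 118 0" --pt "-0.36 0 0 118 0" --pt "-0.36 0 0 118 0" --pt "-1 0 0 118 0" --pt "-1 0 0 118 0" --pt "-1 0 0 118 0" --pt "-1 0 0 118 0" --pt "-1 0 0 118 0" --pt "-1 0 0 118 0"

```text
time: 4.4
tool_pos: [0.4498, 0.1095, 0.0355]
ee_rot: [-3.139, -0.0, 1.632]
wrist_force: [-8.0, -0.7, 7.3]
width: 0.011
```

Call:
step_arm --pt "-1 0 0.6 -21.4 0" --pt "-1 0 3.4 -42.7 0" --pt "-1 0 8.6 -63.5 0" --pt "-1 0 16.1 -83.6 0" --pt "-1 0 25.7 -102.7 0" --pt "-1 0 37.4 -120.7 0" --pt "-1 0 50.9 -137.3 0" --pt "-1 0 66.2 -152.4 0" --pt "-1 0 83.1 -165.6 0" --pt "-1 0 101.3 -176.9 0" --pt "-1 0 120.7 -186.1 0" --pt "-1 0 140.9 -193.2 0" --pt "-1 0 161.8 -198 0" --pt "-1 0 183.1 -200.5 0" --pt "-1 0 204.5 -200.6 0" --pt "-1 0 225.8 -198.3 0" --pt "-1 0 225.8 -198.3 0" --pt "-1 0 225.8 -198.3 0" --pt "-1 0 225.8 -198.3 0"

```text
time: 6.78
tool_pos: [0.6769, 0.123, 0.2337]
ee_rot: [3.138, 0.0, 1.632]
wrist_force: [1.9, -1.0, 4.5]
width: 0.0112
```

Call:
step_arm --pt "-1 0 8 1 0" --pt "-1 0 16 3 0" --pt "-1 0 16 3 0" --pt "-0.5 0 16 3 0" --pt "-0.3 0 16 3 0" --pt "-0.3 0 16 3 0" --pt "-0.3 0 16 3 0" --pt "-0.3 0 16 -30 0" --pt "-0.3 0 16 -60 0" --pt "-0.3 0 16 -60 0" --pt "-0.3 0 16 -60 0" --pt "-0.3 0 -60 -60 0" --pt "-0.3 0 -120 -60 0"

```text
time: 8.4
tool_pos: [0.566, 0.1163, 0.2869]
ee_rot: [-3.134, 0.0, 1.632]
wrist_force: [-0.6, -0.5, 0.9]
width: 0.0328
```

```bash
python3 - <<'E'
from h import *
for c in("scene","top"):
    s=cams.snapshot(c);save(s,c+"2",k=1.5)
    show(s,["lid_bar","board","board_edge_near","board_edge_far","slice1"])
E
```

```text
lid_bar [([0.378, 0.177, -0.002], 0.7), ([0.701, 0.124, 0.242], 0.66), ([0.565, -0.282, 0.013], 0.58), ([0.573, 0.458, 0.002], 0.53)]
board [([0.535, -0.077, 0.018], 0.61)]
board_edge_near [([0.481, -0.005, 0.015], 0.73)]
board_edge_far [([0.601, -0.002, 0.019], 0.66), ([0.55, 0.191, 0.01], 0.45)]
slice1 [([0.546, -0.48, 0.011], 0.86), ([0.555, -0.387, 0.012], 0.79), ([0.45, -0.39, 0.007], 0.69), ([0.566, -0.282, 0.011], 0.61), ([0.726, -0.164, 0.008], 0.49), ([0.464, -0.271, 0.006], 0.47)]
lid_bar [([0.702, 0.124, 0.237], 0.63)]
board [([0.543, -0.079, 0.016], 0.7)]
board_edge_near [([0.478, -0.007, 0.014], 0.8)]
board_edge_far [([0.604, 0.001, 0.015], 0.7), ([0.641, 0.12, 0.046], 0.68)]
slice1 [([0.471, -0.267, 0.012], 0.64), ([0.732, -0.168, 0.009], 0.6), ([0.561, -0.385, 0.009], 0.59), ([0.546, -0.478, 0.009], 0.53), ([0.449, -0.394, 0.012], 0.43)]
```

View pics/scene2.png

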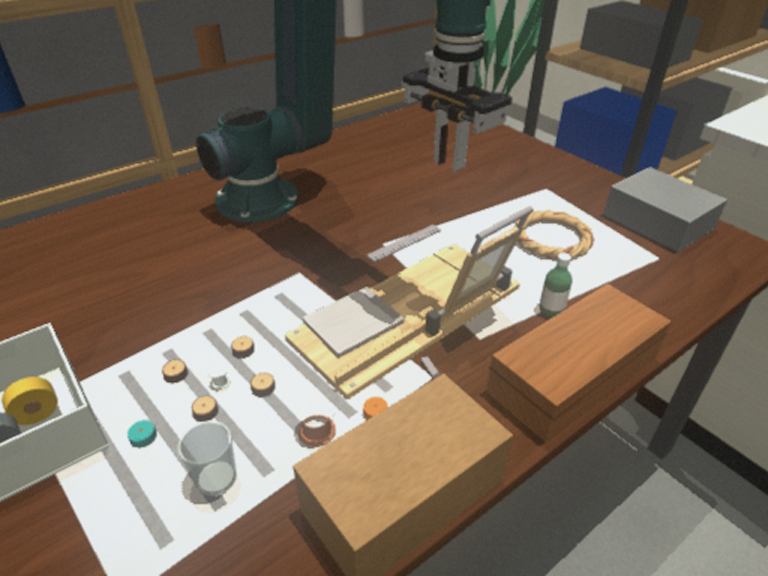

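Call:
step_arm --pt "1 -193 -116 100 90" --pt "1 -193 -116 187 90" --pt "1 -193 -116 187 90" --pt "1 -193 -116 187 90" --pt "1 -193 -116 187 90" --pt "1 -193 -116 187 90" --pt "1 -193 -116 187 90" --pt "1 -193 -116 187 90" --pt "1 -193 -116 187 90" --pt "1 -193 -116 230 90" --pt "1 -193 -116 267 90" --pt "1 -193 -116 267 90" --pt "1 -193 -116 267 90"

```text
time: 10.62
tool_pos: [0.4649, -0.0835, 0.0262]
ee_rot: [3.141, -0.002, 0.061]
wrist_force: [1.0, 0.8, 1.2]
width: 0.0939
```

Call:
step_arm --pt "1 0 0 1 0" --pt "1 0 0 1 0" --pt "1 10 0 1 0" --pt "1 16 0 1 0" --pt "1 22 0 1 0" --pt "1 27 0 1 0" --pt "1 32 0 1 0" --pt "1 36 0 1 0" --pt "1 39 0 1 0" --pt "1 42 0 1 0" --pt "1 42 0 1 0" --pt "1 42 0 1 0"

```text
time: 12.12
tool_pos: [0.5044, -0.0804, 0.0239]
ee_rot: [-3.141, 0.004, 0.061]
wrist_force: [-6.1, -0.7, 4.9]
width: 0.0938
```

Call:
step_arm --pt "1 -15 0 0 0" --pt "1 -30 0 0 0" --pt "1 -30 0 -60 0" --pt "1 -100 60 -100 -45" --pt "1 -130 60 -100 -45" --pt "1 -130 60 -100 -45" --pt "1 -130 60 -100 -45" --pt "1 -130 60 -100 -45" --pt "1 -130 60 -100 -45"

```text
time: 13.25
tool_pos: [0.3791, -0.1483, 0.1237]
ee_rot: [3.141, -0.0, 0.845]
wrist_force: [-0.8, -0.5, 0.2]
width: 0.0941
```

```bash
python3 - <<'E'
from h import *
s=cams.snapshot("top");save(s,"t3",(120,280,150,430),2.8)
show(s,["board","board_edge_near","board_edge_far"])
s=cams.snapshot("scene");show(s,["board","board_edge_near","board_edge_far"])
E
```

```text
board [([0.576, -0.073, 0.018], 0.79), ([0.556, 0.122, 0.002], 0.48)]
board_edge_near [([0.508, -0.003, 0.014], 0.63), ([0.735, 0.267, -0.002], 0.51)]
board_edge_far [([0.631, 0.01, 0.017], 0.58)]
board [([0.569, -0.07, 0.016], 0.91)]
board_edge_near [([0.513, -0.002, 0.017], 0.61), ([0.733, 0.262, 0.003], 0.48), ([0.63, 0.006, 0.023], 0.34)]
board_edge_far [([0.628, 0.003, 0.021], 0.81), ([0.736, -0.038, 0.001], 0.31)]
```

View pics/t3.png

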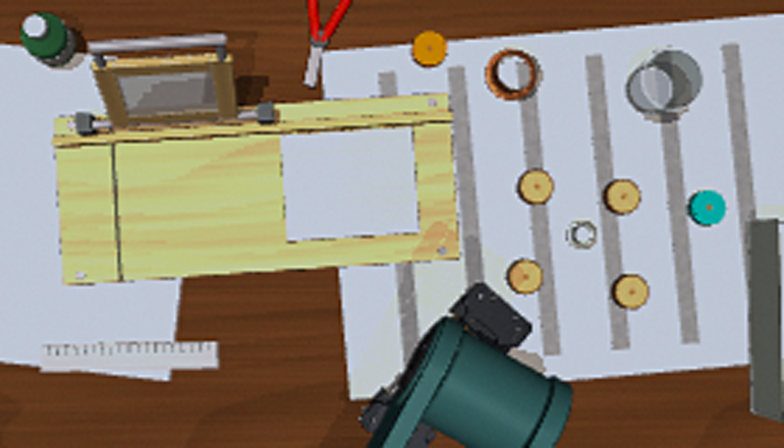

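```bash
cat >> h.py <<'E'
P0=np.array([.5605,.117]);PSI=.0607
def topress(X):
    c,q=np.cos(PSI),np.sin(PSI); d=np.asarray(X)[...,:2]-P0; return d@np.array([[c,-q],[q,c]])
def board(s,roi,seed):
    "fit quad to grey board top (z=.027); seed = col,row"
    hsv=cv2.cvtColor(s["pixels"],cv2.COLOR_RGB2HSV)
    m=cv2.inRange(hsv,(90,5,150),(130,60,255)); k=np.zeros_like(m); r0,r1,c0,c1=roi; k[r0:r1,c0:c1]=m[r0:r1,c0:c1]
    n,l=cv2.connectedComponents(k,connectivity=4); b=(l==l[seed[1],seed[0]]).astype(np.uint8)
    c=max(cv2.findContours(b,0,cv2.CHAIN_APPROX_NONE)[0],key=cv2.contourArea)
    q=cv2.boxPoints(cv2.minAreaRect(c)); return b.sum(),np.array([topress(ray(s,u,v,.027)) for u,v in q])
E
python3 - <<'E'
from h import *
s=cams.snapshot("top")
n,q=board(s,(150,220,240,312),(275,185));print(n);print(np.round(q*1e3,1),q.mean(0)*1e3)
# line in pixels -> press
g=cv2.cvtColor(s["pixels"],cv2.COLOR_RGB2GRAY)
for r in (180,190,200,210): 
    c=188+np.argmin(g[r,188:200].astype(int)); print(topress(ray(s,c,r,.015))*1e3)
E
```

```text
1757
[[  60.9 -115.6]
 [  61.4 -264.3]
 [ -57.2 -264. ]
 [ -57.4 -115.8]] [   1.92661779 -189.93761732]
[36.24436062 75.73439962]
[ 4.38085439 74.45018996]
[-27.21844041  76.31431058]
[-58.96111631  75.03202668]
```

```bash
cat >> h.py <<'E'
def slices(s):
    hsv=cv2.cvtColor(s["pixels"],cv2.COLOR_RGB2HSV); m=cv2.inRange(hsv,(8,50,90),(25,190,255))
    m[:,:int(proj(s,[.5,-.22,0])[0])]=0; m[:int(proj(s,[.63,-.3,0])[1])]=0
    n,_,st,c=cv2.connectedComponentsWithStats(m)
    return [(topress(ray(s,*c[i],.018))*1e3,ray(s,*c[i],.018),st[i,4]) for i in range(1,n) if 60<st[i,4]<250]
E
python3 - <<'E'
from h import *
s=cams.snapshot("top")
for a,w,n in slices(s):print(np.round(a,1),np.round(w,4),n)
t=robot.get_obs()["tool_pos"];print(t,topress(t)*1e3)
E
```

```text
[ -14.8 -402.6] [ 0.5701 -0.2858  0.018 ] 115
[ -32.  -500.6] [ 0.5589 -0.3846  0.018 ] 117
[-115.9 -383. ] [ 0.4681 -0.2723  0.018 ] 119
[-140.2 -502. ] [ 0.451  -0.3925  0.018 ] 114
[-639.2 -840.9] [-0.0265 -0.7611  0.018 ] 67
[ 0.37954512 -0.14834919  0.12371969] [-196.71843003 -253.8832797 ]
```

Call:
step_arm --pt "0.36 -34 149 20 -45.1" --pt "0.36 -34 149 20 -45.1" --pt "0.36 -34 149 20 -45.1" --pt "0.36 -34 149 20 -45.1" --pt "0.36 -34 149 60 -45.1" --pt "0.36 -34 149 90 -45.1" --pt "0.36 -34 149 120 -45.1" --pt "0.36 -34 149 121 -45.1" --pt "0.36 -34 149 121 -45.1" --pt "-1 -34 149 121 -45.1" --pt "-1 -34 149 121 -45.1" --pt "-1 -34 149 121 -45.1" --pt "-1 -34 149 121 -45.1" --pt "-1 -34 149 121 -45.1" --pt "-1 -34 149 60 -45.1" --pt "-1 -34 149 40 -45.1" --pt "-1 -34 149 40 -45.1"

```text
time: 15.88
tool_pos: [0.4698, -0.2734, 0.0859]
ee_rot: [3.138, 0.003, 1.634]
wrist_force: [-1.0, 0.7, -2.1]
width: 0.0395
```

Call:
step_arm --pt "-1 40 23 0 0" --pt "-1 80 46 0 0" --pt "-1 120 69 0 0" --pt "-1 160 92 0 0" --pt "-1 200 115 0 0" --pt "-1 230 132 0 0" --pt "-1 241 138 0 0" --pt "-1 241 138 20 0" --pt "-1 241 138 40 0" --pt "-1 241 138 53 0" --pt "-1 241 138 53 0" --pt "-1 241 138 53 0" --pt "0.06 241 138 53 0" --pt "0.06 241 138 53 0" --pt "0.06 241 138 53 0" --pt "0.06 241 138 20 0" --pt "0.06 241 138 -10 0"

```text
time: 18.0
tool_pos: [0.591, -0.0234, 0.0943]
ee_rot: [-3.141, -0.0, 1.634]
wrist_force: [0.7, 0.0, 0.2]
width: 0.0497
```

Call:
step_arm --pt "0.36 -60 -9 0 0" --pt "0.36 -120 -18 0 0" --pt "0.36 -180 -27 0 0" --pt "0.36 -240 -36 0 0" --pt "0.36 -261 -37 30 0" --pt "0.36 -261 -37 60 0" --pt "0.36 -261 -37 91 0" --pt "0.36 -261 -37 91 0" --pt "0.36 -261 -37 91 0" --pt "-1 -261 -37 91 0" --pt "-1 -261 -37 91 0" --pt "-1 -261 -37 91 0" --pt "-1 -261 -37 91 0" --pt "-1 -261 -37 91 0" --pt "-1 -261 -37 50 0" --pt "-1 -261 -37 10 0" --pt "-1 -261 -37 10 0"

```text
time: 20.12
tool_pos: [0.5731, -0.2878, 0.0885]
ee_rot: [3.134, 0.005, 1.633]
wrist_force: [0.0, -0.2, 0.2]
width: 0.0392
```

Call:
step_arm --pt "-1 40 0 0 0" --pt "-1 80 -1 0 0" --pt "-1 120 -2 0 0" --pt "-1 160 -3 0 0" --pt "-1 200 -3 0 0" --pt "-1 225 -3 0 0" --pt "-1 229 -3 0 0" --pt "-1 229 -3 20 0" --pt "-1 229 -3 40 0" --pt "-1 229 -3 53 0" --pt "-1 229 -3 53 0" --pt "-1 229 -3 53 0" --pt "0.06 229 -3 53 0" --pt "0.06 229 -3 53 0" --pt "0.06 229 -3 53 0" --pt "0.06 229 -3 20 0" --pt "0.06 229 -3 -10 0"

```text
time: 22.25
tool_pos: [0.553, -0.0578, 0.0943]
ee_rot: [-3.141, -0.0, 1.634]
wrist_force: [-0.0, 0.2, 0.7]
width: 0.0496
```

Call:
step_arm --pt "0.36 -60 -2 0 0" --pt "0.36 -120 -5 0 0" --pt "0.36 -180 -8 0 0" --pt "0.36 -240 -11 0 0" --pt "0.36 -300 -14 0 0" --pt "0.36 -326 -14 30 0" --pt "0.36 -326 -14 60 0" --pt "0.36 -326 -14 91 0" --pt "0.36 -326 -14 91 0" --pt "0.36 -326 -14 91 0" --pt "-1 -326 -14 91 0" --pt "-1 -326 -14 91 0" --pt "-1 -326 -14 91 0" --pt "-1 -326 -14 91 0" --pt "-1 -326 -14 91 0" --pt "-1 -326 -14 50 0" --pt "-1 -326 -14 10 0" --pt "-1 -326 -14 10 0"

```text
time: 24.5
tool_pos: [0.562, -0.3859, 0.0889]
ee_rot: [3.135, 0.006, 1.634]
wrist_force: [-0.7, 0.5, -0.5]
width: 0.039
```

Call:
step_arm --pt "-1 40 7 0 0" --pt "-1 80 14 0 0" --pt "-1 120 21 0 0" --pt "-1 160 28 0 0" --pt "-1 200 35 0 0" --pt "-1 240 43 0 0" --pt "-1 280 51 0 0" --pt "-1 294 54 0 0" --pt "-1 294 54 20 0" --pt "-1 294 54 40 0" --pt "-1 294 54 53 0" --pt "-1 294 54 53 0" --pt "-1 294 54 53 0" --pt "0.06 294 54 53 0" --pt "0.06 294 54 53 0" --pt "0.06 294 54 53 0" --pt "0.06 294 54 20 0" --pt "0.06 294 54 -10 0"

```text
time: 26.75
tool_pos: [0.595, -0.0872, 0.0943]
ee_rot: [-3.141, -0.0, 1.634]
wrist_force: [0.5, 0.2, 0.3]
width: 0.0496
```

Call:
step_arm --pt "0.36 -54 -30 0 0" --pt "0.36 -108 -60 0 0" --pt "0.36 -162 -90 0 0" --pt "0.36 -216 -120 0 0" --pt "0.36 -270 -150 0 0" --pt "0.36 -296 -162 30 0" --pt "0.36 -296 -162 60 0" --pt "0.36 -296 -162 91 0" --pt "0.36 -296 -162 91 0" --pt "0.36 -296 -162 91 0" --pt "-1 -296 -162 91 0" --pt "-1 -296 -162 91 0" --pt "-1 -296 -162 91 0" --pt "-1 -296 -162 91 0" --pt "-1 -296 -162 91 0" --pt "-1 -296 -162 50 0" --pt "-1 -296 -162 10 0" --pt "-1 -296 -162 10 0"

```text
time: 29.0
tool_pos: [0.4541, -0.395, 0.0881]
ee_rot: [3.136, 0.007, 1.634]
wrist_force: [-0.6, -0.3, 0.1]
width: 0.0391
```

```bash
python3 - <<'E'
from h import *
s=cams.snapshot("top");save(s,"t4",(120,280,150,430),2.8)
n,q=board(s,(150,220,240,312),(245,200));print(n);print(np.round(q*1e3,1),q.mean(0)*1e3)
E
```

```text
194892
[[ 644.6  640.1]
 [ 553.9 -997.8]
 [-663.6 -886.8]
 [-548.   688.2]] [  -3.2560001  -139.08871118]
```

View pics/t4.png

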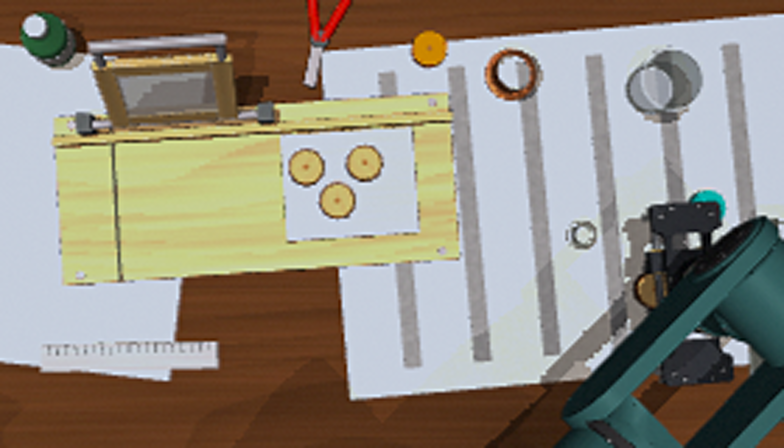

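Three slices lie clear of each other on the board, at crop pixels (306,167), (337,200) and (365,163). The board hasn't moved and the fourth slice is in the grip.

Call:
step_arm --pt "-1 38 18 0 0" --pt "-1 76 36 0 0" --pt "-1 114 54 0 0" --pt "-1 152 72 0 0" --pt "-1 190 90 0 0" --pt "-1 228 106 0 0" --pt "-1 258 119 0 0" --pt "-1 264 122 0 0" --pt "-1 264 122 20 0" --pt "-1 264 122 40 0" --pt "-1 264 122 53 0" --pt "-1 264 122 53 0" --pt "-1 264 122 53 0" --pt "0.06 264 122 53 0" --pt "0.06 264 122 53 0" --pt "0.06 264 122 53 0" --pt "0.06 264 122 20 0" --pt "0.06 264 122 -10 0" --pt "1 205 142 -10 0" --pt "1 205 142 -10 0"

```text
time: 31.55
tool_pos: [0.5819, -0.1825, 0.094]
ee_rot: [3.14, 0.002, 1.63]
wrist_force: [-0.8, 0.6, 0.1]
width: 0.0667
```

Call:
step_arm --pt "1 0 0 30 0" --pt "1 0 0 60 0" --pt "1 0 0 71 0" --pt "1 0 0 71 0" --pt "1 0 0 71 0"

```text
time: 32.17
tool_pos: [0.5819, -0.1795, 0.0243]
ee_rot: [3.139, 0.001, 1.634]
wrist_force: [0.3, -0.3, -0.0]
width: 0.0942
```

```bash
python3 - <<'E'
from h import *
s=cams.snapshot("top");save(s,"t5",(120,280,150,430),2.8)
t=robot.get_obs();print(t["tool_pos"],topress(t["tool_pos"])*1e3,t["wrist_force"],t["width"])
E
```

```text
[ 0.582034   -0.17960246  0.02453343] [   3.50162303 -297.36252217] [ 0.52317454 -0.0266366   0.02371282] 0.09373478139342588
```

View pics/t5.png

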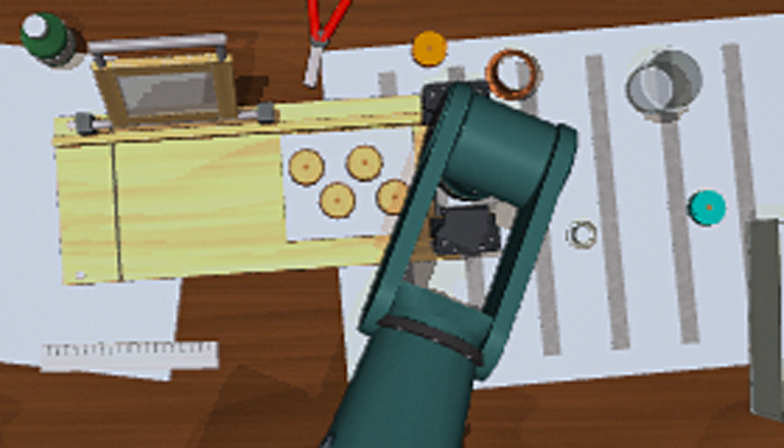

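Call:
step_arm --pt "1 10 0 0 0" --pt "1 18 0 0 0" --pt "1 24 0 0 0" --pt "1 30 0 0 0" --pt "1 40 0 0 0" --pt "1 53 0 0 0" --pt "1 66 0 0 0" --pt "1 79 0 0 0" --pt "1 92 0 0 0" --pt "1 105 0 0 0" --pt "1 118 0 0 0" --pt "1 131 0 0 0" --pt "1 144 0 0 0" --pt "1 157 0 0 0" --pt "1 170 0 0 0" --pt "1 182 0 0 0" --pt "1 191 0 0 0" --pt "1 197 0 0 0" --pt "1 200 0 0 0" --pt "1 200 0 0 0"

```text
time: 34.72
tool_pos: [0.5683, 0.0206, 0.023]
ee_rot: [3.142, -0.0, 1.634]
wrist_force: [0.4, -4.9, 1.9]
width: 0.0936
```

```bash
python3 - <<'E'
from h import *
s=cams.snapshot("top");save(s,"t6",(140,230,160,300),5)
t=robot.get_obs();print(t["tool_pos"],topress(t["tool_pos"])*1e3,t["wrist_force"],t["width"])
show(s,["board_edge_near","board_edge_far"])
s=cams.snapshot("scene");show(s,["board_edge_near","board_edge_far","press_line"])
E
```

```text
[0.56832298 0.02055508 0.02303074] [  1.95796339 -96.74186202] [ 0.52460223 -2.77428002  2.57301599] 0.0938630663376796
board_edge_near [([0.494, 0.176, 0.014], 0.87), ([0.703, -0.26, -0.002], 0.74)]
board_edge_far [([0.545, 0.053, 0.04], 0.65), ([0.62, 0.187, 0.018], 0.57)]
board_edge_near [([0.736, 0.262, 0.004], 0.73)]
board_edge_far [([0.584, 0.085, 0.04], 0.37)]
press_line [([0.554, 0.189, 0.013], 0.7)]
```

View pics/t6.png

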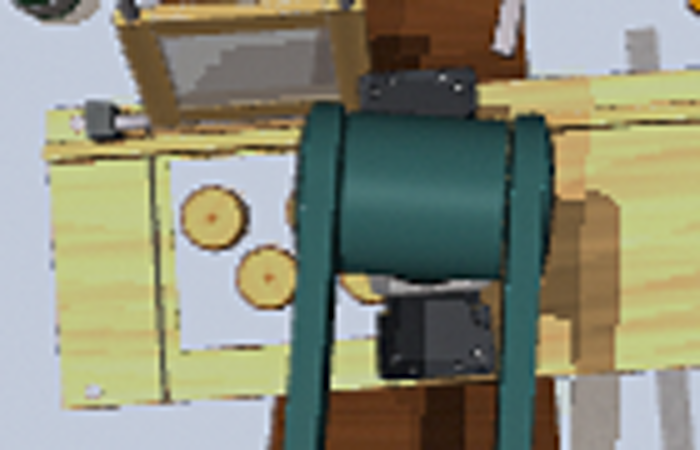

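```bash
cat >> h.py <<'E'
def edges(s,rows,c0=184,c1=202):
    "per row: line middle y (z .015), board leading-edge y (z .027), press mm"
    out=[]
    for r in rows:
        p=s["pixels"][r,c0:c1].astype(float)
        v=p.max(1); base=np.median(v[:5]); w=np.clip(base-12-v,0,None); k=np.argmin(v[:len(v)]); sl=slice(max(k-2,0),k+3)
        lc=c0+(np.arange(len(v))[sl]*w[sl]).sum()/w[sl].sum()
        b=p[:,2]; lo=np.median(b[:5]); hi=np.median(b[-4:]); t=(lo+hi)/2
        i=k+1+np.nonzero(b[k+1:]>t)[0][0]; ec=c0+i-(b[i]-t)/(b[i]-b[i-1])
        out.append([*(topress(ray(s,lc,r,.015))*1e3),*(topress(ray(s,ec,r,.027))*1e3)])
    return np.round(out,1)
E
python3 - <<'E'
from h import *
for _ in range(1):
    s=cams.snapshot("top");e=edges(s,range(176,207,3));print(e);d=e[:,3]-e[:,1];print("gap",np.polyfit(e[:,2],d,1),np.median(d))
E
```

```text
[[ 48.9  75.   47.2  62.3]
 [ 39.4  75.5  38.3  71.5]
 [ 29.8  75.2  28.7  70.1]
 [ 20.3  74.9  19.3  70.2]
 [ 10.8  75.1   9.8  69.9]
 [  1.2  75.   -0.2  62.1]
 [ -8.3  75.2  -9.6  62.8]
 [-17.8  74.7 -19.   62.7]
 [-27.3  75.6 -28.5  61.3]
 [-36.8  75.1 -38.   61.1]
 [-46.3  74.7 -47.4  61.9]]
gap [  0.08661414 -10.01381532] -12.400000000000006
```

Call:
step_arm --pt "1 4 0 0 0" --pt "1 8 0 0 0" --pt "1 11 0 0 0" --pt "1 13 0 0 0" --pt "1 13 0 0 0" --pt "1 13 0 0 0"

```text
time: 35.88
tool_pos: [0.5677, 0.0325, 0.0228]
ee_rot: [3.141, 0.001, 1.633]
wrist_force: [-0.8, -4.4, 2.0]
width: 0.0937
```

Call:
step_arm --pt "1 -10 0 0 0" --pt "1 -40 0 0 0" --pt "1 -40 0 -60 0" --pt "1 -100 0 -120 0" --pt "1 -160 -30 -180 0" --pt "1 -180 -60 -200 0" --pt "1 -180 -60 -200 0"

```text
time: 36.75
tool_pos: [0.5188, -0.1516, 0.2252]
ee_rot: [3.138, -0.0, 1.632]
wrist_force: [-0.0, 0.7, -0.7]
width: 0.094
```

```bash
python3 - <<'E'
from h import *
s=cams.snapshot("top");save(s,"t7",(140,230,160,300),5)
t=robot.get_obs();print(t["tool_pos"],topress(t["tool_pos"])*1e3)
# yellow/grey transition near line and trailing edge on clear rows
for r in range(176,210,3):
    p=s["pixels"][r].astype(int); print(r, (p[186:202,0]-p[186:202,2]).tolist(), "|",(p[234:252,0]-p[234:252,2]).tolist())
print([proj(s,[*(P0+np.array([[np.cos(PSI),-np.sin(PSI)],[np.sin(PSI),np.cos(PSI)]])@[x,y]),.027]) for x,y in((-58,75),(62,75),(-58,-75),(62,-75))] if 0 else "")
n,q=board(s,(150,220,180,252),(196,206));print(n,np.round(q*1e3,1))
e=edges(s,range(200,209,2));print(e)
s=cams.snapshot("scene");show(s,["board","board_edge_near","board_edge_far","lid_bar"])
E
```

```text
[ 0.51845447 -0.152838    0.22620559] [ -58.3372013 -266.7904529]
176 [69, 70, 72, 77, -11, -27, -23, -23, -22, -24, -25, -26, -27, -27, -27, -27] | [-23, -23, -23, -28, 49, 71, 68, 65, 66, 66, 64, 63, 64, 64, 64, 64, 63, 63]
179 [64, 64, 64, 69, 9, -22, -23, -10, 67, 95, 95, 93, 91, 90, 93, 99] | [-22, -22, -24, -27, 23, 77, 75, 73, 73, 71, 70, 70, 70, 70, 71, 69, 69, 67]
182 [61, 59, 59, 62, 18, -30, 27, 94, 91, 87, 87, 89, 101, 91, 90, 89] | [-22, -22, -23, -26, 4, 70, 69, 67, 67, 67, 67, 65, 64, 63, 63, 62, 62, 62]
185 [62, 64, 58, 58, 36, -29, 11, 86, 93, 87, 89, 90, 89, 87, 91, 92] | [-22, -22, -23, -26, 0, 60, 62, 62, 62, 61, 61, 61, 60, 61, 60, 61, 60, 61]
188 [76, 76, 77, 80, 48, -26, -28, -30, 31, 83, 93, 94, 94, 94, 94, 94] | [-25, -24, -24, -24, -25, 55, 65, 62, 61, 61, 62, 62, 62, 60, 62, 61, 60, 61]
191 [66, 68, 70, 71, 59, -24, -25, -24, -23, -23, -24, -25, -26, -28, -27, -25] | [96, 62, 7, -27, -30, 61, 58, 53, 52, 52, 51, 60, 68, 67, 68, 68, 67, 66]
194 [62, 61, 61, 62, 63, -11, -26, -24, -22, -23, -22, -22, -23, -23, -23, -23] | [92, 96, 58, -28, -28, 12, 65, 65, 63
[... 526 characters left out ...]
 84, 89, 72, -23, -25, -22, -23, -22, -22, -23, -23, -23, -22] | [-27, -28, -28, -28, -30, -34, 41, 78, 76, 76, 75, 76, 76, 76, 76, 74, 72, 73]
209 [68, 67, 68, 68, 70, 74, -12, -30, -29, -29, -29, -30, -30, -30, -28, -6] | [57, 57, 58, 56, 57, 57, 57, 57, 56, 56, 57, 58, 56, 56, 62, 70, 71, 71]

1179 [[ 60.5  74. ]
 [ 60.4 -75.1]
 [-58.4 -75. ]
 [-58.   73.6]]
[[-27.2  76.3 -27.8  72.6]
 [-33.5  76.7 -34.1  73.2]
 [-39.8  77.1 -40.3  73.6]
 [-46.1  77.4 -46.6  74.1]
 [-52.5  76.6 -52.9  73.2]]
board [([0.557, 0.116, 0.016], 0.77), ([0.735, 0.259, 0.008], 0.32)]
board_edge_near [([0.546, 0.07, 0.035], 0.37)]
board_edge_far [([0.56, 0.119, 0.018], 0.32)]
lid_bar [([0.698, 0.126, 0.241], 0.6)]
```

View pics/t7.png

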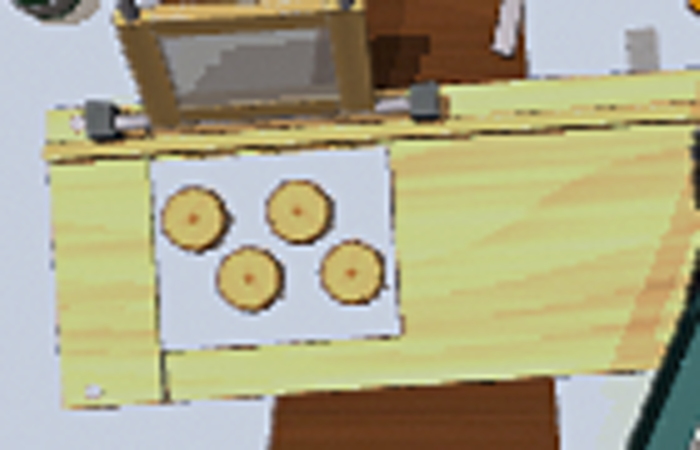

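The board is square with its leading edge within about 1 mm of the line. All four slices lie flat on it, at crop pixels (193,218), (300,211), (249,278) and (352,271). Next I'll fetch the lid.

Call:
step_arm --pt "-0.15 0 0 -40 0" --pt "-0.15 40 30 -76 0" --pt "-0.15 80 60 -76 0" --pt "-0.15 130 95 -76 0" --pt "-0.15 180 130 -76 0" --pt "-0.15 230 170 -76 0" --pt "-0.15 267 197 -76 0" --pt "-0.15 267 197 -76 0" --pt "-0.15 267 197 -76 0" --pt "-0.15 267 197 -76 0"

```text
time: 38.3
tool_pos: [0.6984, 0.1277, 0.2994]
ee_rot: [3.141, 0.0, 1.632]
wrist_force: [-0.4, -0.2, 0.4]
width: 0.0399
```

```bash
python3 - <<'E'
from h import *
t=robot.get_obs();print(t["tool_pos"],topress(t["tool_pos"])*1e3,t["width"])
s=cams.snapshot("scene");save(s,"s8",(60,240,200,420),3.4);show(s,["lid_bar"])
E
```

```text
[0.69836505 0.12766514 0.2993765 ] [138.25812678   2.28222264] 0.03993069674741575
lid_bar []
```

View pics/s8.png

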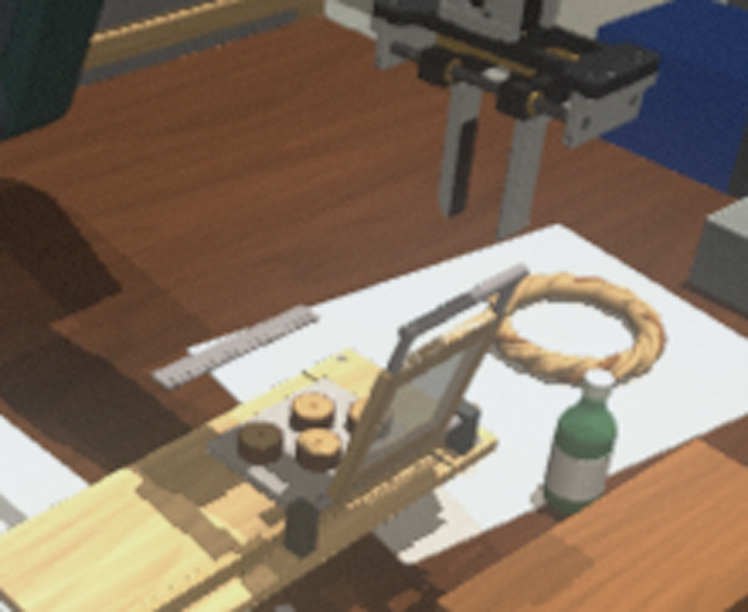

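Above the bar with clearance. I'll lower and pinch.

Call:
step_arm --pt "-0.15 0 0 40 0" --pt "-0.15 0 0 79 0" --pt "-0.15 0 0 79 0" --pt "-0.15 0 0 79 0" --pt "-1 0 0 79 0" --pt "-1 0 0 79 0" --pt "-1 0 0 79 0" --pt "-1 0 0 79 0" --pt "-1 0 0 79 0"

```text
time: 39.52
tool_pos: [0.6977, 0.1286, 0.2209]
ee_rot: [-3.14, 0.0, 1.634]
wrist_force: [-6.1, -1.1, 4.3]
width: 0.0108
```

Call:
step_arm --pt "-1 0 -19 -4.4 0" --pt "-1 0 -38.3 -6.9 0" --pt "-1 0 -57.8 -7.5 0" --pt "-1 0 -77.2 -6.1 0" --pt "-1 0 -96.4 -2.8 0" --pt "-1 0 -115.2 2.4 0" --pt "-1 0 -133.4 9.5 0" --pt "-1 0 -150.8 18.3 0" --pt "-1 0 -167.2 28.8 0" --pt "-1 0 -182.4 40.9 0" --pt "-1 0 -196.4 54.5 0" --pt "-1 0 -209 69.4 0" --pt "-1 0 -220 85.5 0" --pt "-1 0 -229.3 102.6 0" --pt "-1 0 -236.9 120.6 0" --pt "-1 0 -242.7 139.2 0" --pt "-1 0 -246.5 158.3 0" --pt "-1 0 -248.3 173.8 0" --pt "-1 0 -248.7 183 0" --pt "-1 0 -248.7 183 0"

```text
time: 42.02
tool_pos: [0.4495, 0.1139, 0.0356]
ee_rot: [-3.139, -0.002, 1.634]
wrist_force: [-4.3, 4.9, -2.1]
width: 0.0112
```

Call:
step_arm --pt "-1 0 0 2 0" --pt "-1 0 0 3 0" --pt "-1 0 0 3 0" --pt "-1 0 0 3 0"

```text
time: 42.52
tool_pos: [0.4495, 0.1139, 0.0334]
ee_rot: [-3.139, -0.002, 1.634]
wrist_force: [-4.5, 4.0, -1.6]
width: 0.0107
```

Call:
step_arm --pt "-0.6 0 0 0 0" --pt "-0.25 0 0 0 0" --pt "-0.25 0 0 0 0" --pt "-0.25 0 0 0 0" --pt "-0.25 0 0 -40 0" --pt "-0.25 0 0 -100 0" --pt "-0.25 -60 -60 -150 0" --pt "-0.25 -120 -120 -180 0" --pt "-0.25 -180 -150 -180 0" --pt "-0.25 -220 -150 -180 0" --pt "-0.25 -220 -150 -180 0"

```text
time: 43.9
tool_pos: [0.3138, -0.1181, 0.2148]
ee_rot: [3.14, 0.002, 1.631]
wrist_force: [0.5, 0.6, 0.2]
width: 0.0351
```

```bash
python3 - <<'E'
from h import *
s=cams.snapshot("top");save(s,"t9",(140,230,160,300),5);show(s,["lid_bar","board","ribbon_spool"])
print(edges(s,range(203,209,2)))
s=cams.snapshot("scene");save(s,"s9",k=1.5);show(s,["lid_bar"])
E
```

```text
lid_bar []
board []
ribbon_spool [([0.512, -0.337, 0.006], 0.44)]Traceback (most recent call last):
  File "<stdin>", line 3, in <module>
  File "h.py", line 39, in edges
    i=k+1+np.nonzero(b[k+1:]>t)[0][0]; ec=c0+i-(b[i]-t)/(b[i]-b[i-1])
          ~~~~~~~~~~~~~~~~~~~~~~~~^^^
IndexError: index 0 is out of bounds for axis 0 with size 0
```

View pics/t9.png

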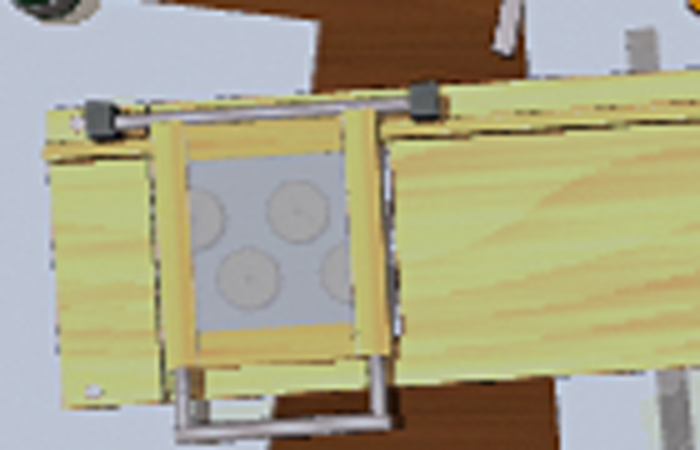

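The lid is shut and the slices show through the panel at the same pixels, (298,211) and (249,278). The board's trailing edge is unchanged at x of about 390–400. One numeric check of the bar height, then I'll hand in.

```bash
python3 - <<'E'
from h import *
s=cams.snapshot("scene");show(s,["lid_bar","board_edge_near","glue","cutters","ribbon_spool"],pmin=.2)
s=cams.snapshot("top")
for r in (188,194,200,206):
    p=s["pixels"][r].astype(int); print(r,(p[234:252,0]-p[234:252,2]).tolist())
show(s,["lid_bar","cutters"],pmin=.1)
E
```

```text
lid_bar [([0.453, 0.113, 0.055], 0.97)]
board_edge_near []
glue [([0.734, 0.261, 0.004], 0.74)]
cutters [([0.736, -0.037, -0.001], 0.45)]
ribbon_spool [([0.52, -0.339, 0.001], 0.46)]
188 [90, 94, 75, 12, -24, 52, 62, 59, 60, 59, 59, 59, 59, 58, 58, 56, 58, 58]
194 [86, 93, 94, 23, -4, 34, 61, 61, 61, 60, 62, 57, 58, 58, 58, 57, 56, 58]
200 [86, 93, 97, 48, 2, 5, 66, 71, 69, 70, 69, 70, 70, 70, 70, 70, 69, 69]
206 [81, 91, 93, 93, 17, -35, 37, 74, 73, 73, 72, 72, 73, 73, 73, 69, 70, 71]
lid_bar [([0.45, 0.109, 0.051], 0.85), ([0.739, -0.032, -0.004], 0.48)]
cutters [([0.556, 0.118, 0.002], 0.33)]
```

```bash
python3 -c "
from h import *
print(robot.close_job())"
```

```text
the job is handed in; nothing more can be done
None
```

I opened the lid past its balance point and it stayed open. I pushed the board square against two spread fingers and laid all four slices on it. Then I pushed it to the line, carried the lid down by its bar onto the slices, and handed the job in at about 44 s; no verdict was reported.

**Board before shutting:** the leading edge was about 1 mm from the line. The board sat about 1–2 mm off the centreline and was square. All four slices were on it and clear of each other.

**After shutting:** the board's trailing edge was unchanged and the slices showed in the same places through the panel. The bar read 51–55 mm high (50 is level), which puts the lid angle at roughly 0.03 rad or less. The gripper was well clear of everything.

**Bystanders:** the last readings of the glue, cutters and ribbon spool matched their starting places to within about 5 mm. I didn't measure the others again; the arm passed clear of them.

**Checks that failed:**
- My line-edge script failed on the closed-lid picture, because the lid hides the board's leading edge. The trailing edge stood in for it.
- The networks could not find the board's edges under the lid.

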